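# Set the flip stop and seat a chocolate slab on the portioning board

## Robot

A 6-joint arm with a two-finger parallel gripper is mounted at the origin on the work surface; the furniture and walls round the work are solid. World frame = base frame: x ahead of the robot, y to its left, z up, the work surface at z = 0. Lengths are in m, angles in rad, forces in N, time in s.
With the tool pointing down it reaches from about 0.35 to 0.975 m from the base axis. Payload 4.9 kg.
Tool frame: the origin (TCP) lies at the very end of the fingers, on their centre line; the grasp point (between the pads) lies 19 mm behind it; z points along the fingers, y is the line along which they close (so a half turn about z gives the same grasp; the last joint's range is limited). The gripper opens to 85 mm and grips with 20 to 120 N. Pads are 22 mm wide; open, the fingers measure 114 mm over their backs; the gripper's body (76 mm by 85 mm) begins 54 mm behind the grasp point. The pads swing forward as they close: fully open they stand 13 mm farther back than shut.
Start: joints at [-1.295, 0.053, 1.613, -0, 1.476, -0.119], TCP at [0.24, -0.577, 0.196] pointing down, gripper open.
Joint ranges: [-3.01, 3.01], [-1.01, 2.22], [0.06, 2.58], [-1.02, 4.17], [0.09, 2.62], [-3.14, 3.14]. Speed limits (rad/s): [2.57, 2.57, 3.14, 3.14, 3.14, 3.14].

## Interface

Orientations are given as a unit quaternion [w, x, y, z].
In Python, from plant import manip, vision, order gives the robot as it stands.
- The arm moves only by the tool play_rows, never from a script. Its argument "steps" is a list that holds one entry, the list of rows, each a list of 6 numbers: the shift along the tool's x, y, z in mm, then the turn, a rotation vector about the tool's x, y, z in degrees. A call has 1 to 12 rows; each row is the pose to reach, as a shift and turn from the pose commanded when the call began, along the tool's axes at that moment; what a row does not reach only later rows make up. A row lasts 1/12 s, in which the tool goes at most 41.7 mm and 7.16 degrees, less where a joint would pass 70% of its speed; a pose out of reach is approached as far as the arm can. A call with a gripper value outside its range is refused whole. "claw" is the gripper's target within -1 to 1 (fully open at 1, half-way at 0, shut at -1), set as the call begins (left out, the last holds). The fingers move at their own pace and stop on an object; the grip force is fixed at half the most. Time passes only in rows, so rows that repeat a pose let the fingers close. It gives the time, the measured TCP pose, the force, the opening and the grip force at its end, in the units of the state.
- manip.state(): the state, without advancing time (a new reading comes with each control period).
- vision.grab_frame(name): name is "side" or "top"; returns (picture, depth): 384x512x3 uint8, blue, green, red; 384x512 float32, m along the optical axis (not along the pixel's ray), 0 where there is no reading.
- vision.camera_info(name): a dict with "K" (3x3 intrinsics, pixels), "eye" and "orientation" of the camera in the world. Camera axes: x right, y down, z forward; pixel columns grow to the right and rows downward; lengths in m; the calibration is good to about 2 mm. A picture is of the moment at which its call begins. camera_info takes no time and is no camera call.
- order.job_done(): hands the job in; it is judged then, once.
The state is a dict: "time": time; "joint_pos": joint angles; "joint_vel": joint speeds; "joint_efforts": joint torques, N m; "tool_pos": TCP position; "tool_rot": TCP orientation; "contact_force": force on the tool from outside, world axes, zero at the start; "ft_torque": the same for the moment, N m; "gripper_width": opening from 0.0 (shut) to 1.0 (fully open); "grasp_force": force on a finger pad.
Only numpy, scipy, OpenCV 4.12 (cv2) and the standard library are available. Lean on these libraries where they do the work, as an engineer would, in place of code of your own. Each camera call takes 0.05 s, during which the arm holds its last target. There are 200 camera calls.

## Task

Set the chocolate slab up for a long cut on the portioning board: swing the flag of the stop that is farther from the slab fully down into the slab's path, leaving the other flag up. Then slide the slab along the board, without lifting it, under the other stop until its end rests gently against the lowered flag and its long side lies flush against the fence; leave it there, and do not disturb the dye cup and the colour bottle in front of the board.

Things in the scene. Friction and masses are not known exactly. Their poses are not given: they have to be found in the camera images.
- board: White plastic board, 170 x 400 x 12 mm, fixed to the table. Origin: centre of its underside; x points across it to the fence, y along it, z up. Bed top z = 12 mm. Fence: aluminium bar along the far edge, front face x = 62 mm, back face x = 80 mm, top z = 52 mm. The black line across it at y = 20 mm is the knife slot (flat, catches nothing).
- stop_far: Steel stop fixed on the fence near the board's +y end: the one to use. Axes as the board's; origin on the fence's front face, at its top edge (52 mm over the table). Its fork spans x -36 to +24, y -13 to +13 mm, 58 to 80 mm over the table; a knob behind the fence reaches x = 34 mm, below the fence's top. Hinge pin along y at x = -24, z = +20 mm. It carries the flag.
- stop_far_flag (a joint): Angle of stop_far's flag, rad. 0: hanging straight down in the slab's path, its end stop. Grows as it swings forward (board's -x, away from the fence) and up; pi: upright; 3.5: leaning back on its end stop. Starts at 3.35 to 3.5, held by its weight (120 g, free, slightly damped). Tipped forward past upright it falls by itself and rests at about 0.
- stop_far_flag_tip (a point): Middle of the round end of stop_far's flag, a steel plate 30 mm wide, 10 mm thick along y (stop_far's y = -5 to +5 mm), reaching 52 mm from its pin. About 120 mm over the table when up, 20 mm when down. When down, its face at y = -5 mm is the stop face.
- stop_near: A second stop, identical to stop_far, clamped on the same fence 60 to 120 mm from it towards -y; same frame. It is not used: its raised flag leaves the slab free to pass underneath.
- stop_near_flag (a joint): Angle of the flag of stop_near, as for stop_far_flag. It must stay up (leaning back at 3.35 to 3.5).
- slab: Brown chocolate slab with eight raised squares, 78 (x) x 150 (y) x 30 (z) mm, 0.3 to 0.55 kg, lying loose on the bed, clear of the fence, on the -y side of stop_far, up to 0.2 rad askew. Origin: centre of its underside, y along its length; its +y end meets the stop. Its sides are upright from 2 to 22 mm of its height. It slides under 2 to 7 N.
- slab_end (a point): Middle of the slab's +y end face, 12 mm above its underside.
- slab_side (a point): Middle of the slab's long side face that looks to the fence (+x), 12 mm above its underside.
- deli_cup_7: Bystander: round deli cup of dye, 110 mm across, 49 mm high, on the near side of the board. Origin at the centre of its underside.
- colour_bottle_20: Bystander: slim capped colour bottle, 46 mm across, 154 mm high, on the near side of the board, at the right. Origin at the centre of its underside.

How it is judged:
On the way, in this order (a step that is already met when the one before it is completed fails the run):
1. the flag of the far stop is fully down (within 0.15 rad) while the slab's end is still at least 15 mm short of it (value of joint stop_far_flag below 0.15 rad and y of slab_end in the frame of stop_far below -0.02 m), for 0.2 s.
2. the slab's end rests against the lowered flag (gap under 3.5 mm) (value of joint stop_far_flag below 0.15 rad and y of slab_end in the frame of stop_far between -0.0085 and -0.002 m), for 0.2 s.
At the end, for the whole second after the job is handed in: The far stop's flag is down (within 0.15 rad) and the near stop's flag is up; the slab lies flat on the board and at rest, its end within 3.5 mm of the lowered flag's face, the middle of its long side within 3.5 mm of the fence, and in line with the fence within 0.035 rad (all of step 2 and value of joint stop_near_flag above 2.9 rad and x of slab_side in the frame of stop_far between -0.0035 and 0.003 m and angle between the y axis of slab and the y axis of stop_far, either way round below 0.035 rad and z of slab in the frame of board below 0.015 m and angle between slab's own z axis and vertical below 0.05 rad and linear speed of slab below 0.01 m/s); the robot touches nothing.
It fails at once if the near stop's flag is knocked down (value of joint stop_near_flag below 2.9 rad).
It fails at once if the slab is lifted 20 mm or more off the board (z of slab in the frame of board above 0.032 m).
It fails at once if the slab is rammed against the flag with more than 40 N (contact force between slab and stop_far above 40 N).
It fails at once if the dye cup or the colour bottle in front of the board is moved more than 30 mm or tipped by more than 0.3 rad (distance of any of deli_cup_7, colour_bottle_20 from where it was at the start of the episode above 0.03 m or angle between any of deli_cup_7, colour_bottle_20's own z axis and vertical above 0.3 rad).
It also fails if it takes over 70 s, if anything falls off the work surface, if the arm or the gripper's body presses on something with over 40 N, if the wrist force passes 120 N, or if a joint passes its speed limit or range.

## Working session

There is one attempt and no reset: what is moved stays moved. The work goes in short steps, Python scripts to look and compute and a tool call to move; the robot and the scene stay as the last step left them, time stands still between calls to the robot, and variables do not carry over. Pictures are saved under pics/ and viewed, at most 10 in all, crops included, and the job is handed in when it is done.

Besides the shell and the picture viewer there is one more tool, called after "Call:" in YAML: its name, and indented under it one key for each argument. play_rows: Moves the arm, as the interface text tells. Its arguments: {"type":"object","properties":{"steps":{"type":"array"},"claw":{"type":"number"}},"required":["steps"]}

```bash
mkdir -p pics; cat > h.py <<'E'
import numpy as np, cv2
from plant import manip, vision, order
from scipy.spatial.transform import Rotation as R
def Rq(q): return R.from_quat([q[1],q[2],q[3],q[0]])
def cloud(name):
    im,d=vision.grab_frame(name); c=vision.camera_info(name); K=np.array(c["K"])
    v,u=np.mgrid[:384,:512]
    P=np.stack([(u-K[0,2])/K[0,0]*d,(v-K[1,2])/K[1,1]*d,d],-1)
    o=np.array(c["orientation"]); M=Rq(o).as_matrix() if o.size==4 else o.reshape(3,3)
    W=P@M.T+np.array(c["eye"]); W[d==0]=np.nan
    return im,W
E
python3 - <<'E'
from h import *
for n in("top","side"):
    im,W=cloud(n); np.save(n+".npy",W); cv2.imwrite(f"pics/{n}0.png",cv2.resize(im,(800,600)))
    print(n,vision.camera_info(n))
print(manip.state())
E
```

```text
top {'K': array([[445.19764234,   0.        , 260.08025439],
       [  0.        , 445.19764234, 195.90646514],
       [  0.        ,   0.        ,   1.        ]]), 'eye': array([ 0.3360395 , -0.18809929,  1.00521288]), 'orientation': array([-0.0382186 ,  0.70818839, -0.70380264,  0.04087032])}
side {'K': array([[464.76584322,   0.        , 256.0203921 ],
       [  0.        , 464.76584322, 190.36674994],
       [  0.        ,   0.        ,   1.        ]]), 'eye': array([-0.04362167,  0.73053386,  0.55614687]), 'orientation': array([ 0.13122269, -0.18176856,  0.82114596, -0.52484294])}
{'time': 0.1, 'joint_pos': array([-1.29498535e+00,  5.33394519e-02,  1.61413176e+00,  6.44880045e-06,
        1.47601254e+00, -1.18984120e-01]), 'joint_vel': array([ 0.00116345, -0.00270357, -0.00201739,  0.00060776,  0.00291803,
        0.00025769]), 'joint_efforts': array([ 1.34126549e-04, -3.94899309e+01, -3.71365893e+01, -1.56856213e-04,
        3.84632091e-03,  7.36400295e-06]), 'tool_pos': array([ 0.24022758, -0.57631405,  0.19487078]), 'tool_rot': array([-9.42898635e-04,  9.80579908e-01,  1.96117695e-01, -7.08682945e-05]), 'contact_force': array([-0.40175357,  0.40145712,  0.2699823 ]), 'ft_torque': array([ 0.03960709, -0.00212642,  0.01443587]), 'grasp_force': 0.0, 'gripper_width': 1.0041657784068758}
```

View pics/top0.png

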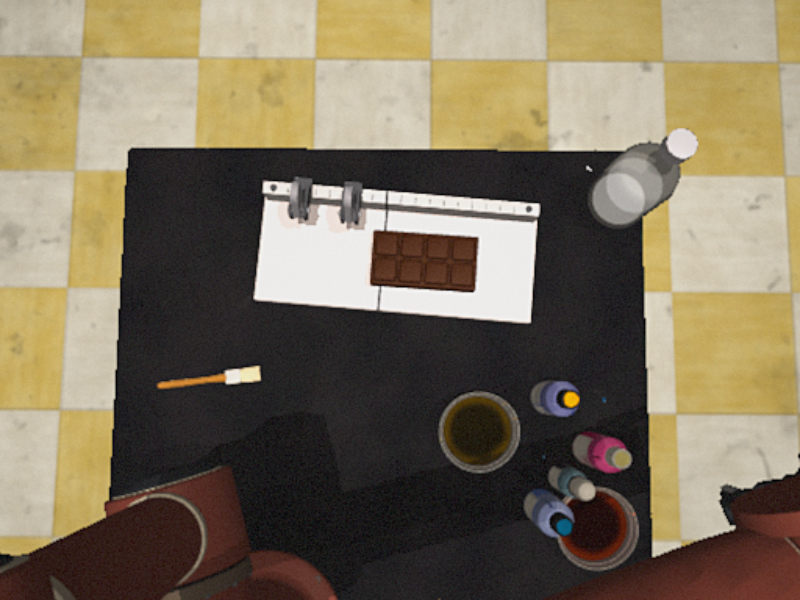

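View pics/side0.png

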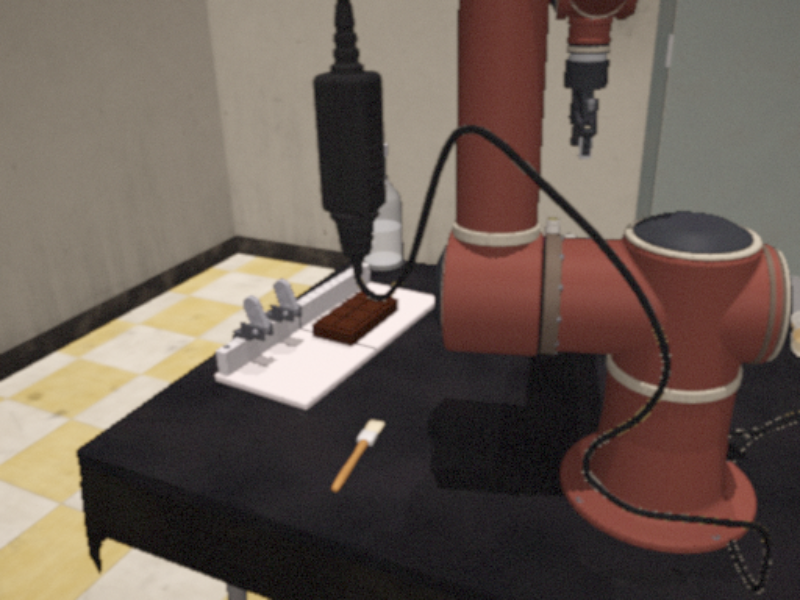

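The top view shows the board with its fence at the top, from (263,185) to (540,208). The far stop is at (300,200), the near stop at (351,205), and the slab spans (372–477, 231–292). The cup and bottles are at the lower right. In the side view both flags lean back, and a black object with a cable hangs in the foreground.

```bash
python3 - <<'E'
from h import *
np.set_printoptions(precision=4,suppress=True)
W=np.load("top.npy"); S=np.load("side.npy")
im=cv2.imread("pics/top0.png"); im=cv2.resize(im,(512,384),interpolation=cv2.INTER_AREA)
def at(W,u,v): u=int(u*.64);v=int(v*.64); return np.nanmedian(W[v-1:v+2,u-1:u+2].reshape(-1,3),0)
for n,p in dict(bc1=(258,297),bc2=(529,319),f1=(268,188),f2=(536,210),slabmid=(424,262),slot=(380,290),farstop=(300,185),nearstop=(351,190),cup=(480,430),bott=(568,399),bigbottle=(640,190)).items(): print(n,at(W,*p))
for n,p in dict(hang=(348,150),hang2=(352,240),cable=(400,265),flagF=(256,308),flagN=(285,290)).items(): print("side",n,at(S,*p))
hsv=cv2.cvtColor(im,cv2.COLOR_BGR2HSV)
# slab points by height
z=W[...,2]
m=(z>.03)&(z<.05)&(W[...,0]>.4)&(W[...,0]<.75)&(np.abs(W[...,1]+.2)<.3)
b=im.astype(int); br=m&(b.max(-1)<140)&(b[...,2]>b[...,0]+12)
n,l,st,_=cv2.connectedComponentsWithStats(br.astype(np.uint8)); k=1+st[1:,4].argmax()
P=W[l==k]; print("slab",st[k],cv2.minAreaRect(P[:,:2].astype(np.float32)),np.median(P[:,2]))
# bed
w=(np.abs(z-.012)<.006)&(b.min(-1)>150)&(W[...,0]>.4)&(W[...,0]<.8)
P=W[w]; print("bed",cv2.minAreaRect(P[:,:2].astype(np.float32)),np.median(P[:,2]))
f=(np.abs(z-.052)<.004)&(b.min(-1)>120)&(W[...,0]>.5)
P=W[f]; print("fence",cv2.minAreaRect(P[:,:2].astype(np.float32)),np.median(P[:,2]))
t=(z>.057)&(z<.14)&(W[...,0]>.5)&(W[...,0]<.8)&(W[...,1]>-.17)
n,l,st,_=cv2.connectedComponentsWithStats(t.astype(np.uint8))
for k in range(1,n):
    P=W[l==k]
    if len(P)>15: print("stop",len(P),P.min(0),P.max(0),P.mean(0))
t=(S[...,2]>.085)&(S[...,2]<.14)&(S[...,0]>.5)&(S[...,0]<.8)&(np.abs(S[...,1])<.25)
n,l,st,_=cv2.connectedComponentsWithStats(t.astype(np.uint8))
for k in range(1,n):
    P=S[l==k]
    if len(P)>15: print("sideflag",len(P),P.min(0),P.max(0),P.mean(0))
# anything tall in top view
t=(z>.1)&(W[...,0]>.3)
n,l,st,_=cv2.connectedComponentsWithStats(t.astype(np.uint8))
for k in range(1,n):
    P=W[l==k]
    if len(P)>30: print("tall",len(P),P.min(0),P.max(0))
E
```

```text
bc1 [0.4598 0.0223 0.0112]
bc2 [ 0.4304 -0.3661  0.0118]
f1 [0.6102 0.0057 0.0513]
f2 [ 0.5809 -0.3725  0.0514]
slabmid [ 0.509  -0.2151  0.0375]
slot [ 0.4723 -0.153   0.0109]
farstop [ 0.5986 -0.049   0.106 ]
nearstop [ 0.5887 -0.1166  0.1195]
cup [ 0.2735 -0.2951  0.0209]
bott [ 0.3201 -0.3868  0.1542]
bigbottle [ 0.5817 -0.4834  0.1514]
side hang [0.244  0.2401 0.426 ]
side hang2 [0.2477 0.2344 0.3497]
side cable [ 0.5656 -0.4945  0.0069]
side flagF [ 0.5776 -0.0373  0.1066]
side flagN [ 0.573  -0.1077  0.108 ]
slab [ 237  147   69   39 2278] ((0.5117257237434387, -0.2153078019618988), (0.14769235253334045, 0.07693993300199509), 85.99029541015625) 0.04076487069913498
bed ((0.515271782875061, -0.17545315623283386), (0.4005175828933716, 0.14942874014377594), 85.67805480957031) 0.011999585372945376
fence ((0.6034079790115356, -0.24739298224449158), (0.5175098776817322, 0.04863905906677246), 87.30555725097656) 0.05181305197913921
stop 347 [ 0.5616 -0.0579  0.0576] [ 0.6233 -0.0278  0.1237] [ 0.586  -0.0467  0.0869]
stop 329 [ 0.5562 -0.1282  0.0588] [ 0.6173 -0.0983  0.1248] [ 0.5804 -0.1156  0.087 ]
sideflag 178 [ 0.555  -0.1177  0.0851] [ 0.5951 -0.1024  0.1233] [ 0.5744 -0.109   0.1031]
sideflag 191 [ 0.5613 -0.0463  0.0851] [ 0.6014 -0.0341  0.1237] [ 0.5797 -0.0387  0.1033]
tall 1941 [ 0.5667 -0.5386  0.1001] [ 0.6482 -0.4579  0.2517]
tall 105 [ 0.5681 -0.0492  0.1005] [ 0.6025 -0.0377  0.1237]
tall 94 [ 0.5645 -0.1198  0.1   ] [ 0.5943 -0.1077  0.1248]
tall 407 [ 0.3011 -0.4116  0.1002] [ 0.3431 -0.3696  0.1568]
```

```bash
cat >> h.py <<'E'
TH=-np.radians(4.33); xb=np.array([np.cos(TH),np.sin(TH),0]); yb=np.array([-np.sin(TH),np.cos(TH),0])
OB=np.array([.5267,-.1764,0]); OS=OB+.062*xb+.1366*yb   # stop_far frame, z over table
def goal(x,y,z,ang):
    "row to reach stop-frame x,y (mm), z over table, tool x axis at ang deg from board x"
    s=manip.state(); M=Rq(s["tool_rot"]); p=OS+(x*xb+y*yb)/1000+[0,0,z/1000]
    T=R.from_euler("z",TH+np.radians(ang))*R.from_euler("x",np.pi)
    d=M.inv().apply(p-np.array(s["tool_pos"]))*1000; r=np.degrees((M.inv()*T).as_rotvec())
    print("row",d.round(1),r.round(2),"world",p.round(3))
def where():
    s=manip.state(); q=np.array(s["tool_pos"])-OS
    print("t",round(s["time"],2),"stopframe",np.round([q@xb*1000,q@yb*1000,s["tool_pos"][2]*1000],1),"F",np.round(s["contact_force"],1),
      "Fb",np.round([s["contact_force"]@xb,s["contact_force"]@yb],1))
E
python3 - <<'E'
from h import *
W=np.load("top.npy"); z=W[...,2]
m=(z>.1)&(z<.13)&(W[...,0]>.54)&(W[...,0]<.62)&(W[...,1]>-.2)
Q=(W[m]-OS)@np.c_[xb,yb]*1000
for s in (Q[Q[:,1]>-35],Q[Q[:,1]<-35]): print(len(s),s.min(0),s.max(0),s.mean(0))
im=cv2.imread("pics/top0.png"); im=cv2.resize(im,(512,384),interpolation=cv2.INTER_AREA).astype(int)
m=(z>.025)&(z<.05)&(im.max(-1)<140)&(im[...,2]>im[...,0]+12)&(W[...,0]>.4)&(W[...,0]<.7)&(abs(W[...,1]+.2)<.2)
Q=((W[m]-OS)@np.c_[xb,yb]*1000).astype(np.float32); print("slab",cv2.minAreaRect(Q),Q.min(0),Q.max(0))
where(); goal(28,0,260,0); 
E
```

```text
105 [-31.07280869  -4.83333517] [4.02464649 5.33345692] [-14.88389474  -0.6760677 ]
94 [-29.36083306 -75.16547525] [  1.00286584 -64.94569243] [-15.39349394 -70.54842682]
slab ((-56.25568771362305, -149.05418395996094), (362.5032958984375, 113.5059814453125), 89.75279235839844) [-112.82985 -330.54764] [ 1.2422813 31.956234 ]
t 0.1 stopframe [-317.5 -557.   194.9] F [-0.4  0.4  0.3] Fb [-0.4  0.4]
row [ 560.4 -340.1  -64.4] [-1.100e-01  1.000e-02  2.695e+01] world [ 0.627 -0.047  0.26 ]
```

Call:
play_rows:
  steps:
    - [[0,0,-30,0,0,0],[0,0,-60,0,0,0],[0,0,-90,0,0,0],[0,0,-90,0,0,0]]
  claw: -1

```text
time: 0.43
tool_pos: [0.2411, -0.5795, 0.2939]
tool_rot: [0.006, 0.981, 0.196, 0.0]
contact_force: [0.9, -0.4, 1.1]
gripper_width: 0.455
grasp_force: 0.0
```

Call:
play_rows:
  steps:
    - [[35,-21,0,0,0,3],[70,-42,0,0,0,6],[105,-63,0,0,0,9],[140,-84,0,0,0,12],[175,-105,0,0,0,15],[210,-126,0,0,0,18],[245,-147,0,0,0,21],[280,-168,0,0,0,24],[315,-189,0,0,0,27],[350,-210,0,0,0,27],[385,-231,0,0,0,27],[420,-252,0,0,0,27]]

```text
time: 1.43
tool_pos: [0.5318, -0.1808, 0.2855]
tool_rot: [-0.0, 0.999, -0.038, -0.0]
contact_force: [0.2, -1.0, -0.0]
gripper_width: -0.001
grasp_force: 0.0
```

```bash
python3 - <<'E'
from h import *
where(); goal(38,0,200,0); goal(38,0,104,0); print(manip.state()["joint_pos"])
E
```

```text
t 1.43 stopframe [ -56.6 -140.6  285.5] F [ 0.2 -1.  -0. ] Fb [ 0.3 -1. ]
row [  94.5 -140.6   85.5] [-0.    0.02 -0.05] world [ 0.637 -0.048  0.2  ]
row [  94.5 -140.6  181.5] [-0.    0.02 -0.05] world [ 0.637 -0.048  0.104]
[-4.60113991e-01 -1.35356836e-01  1.64819081e+00 -6.90643909e-05
  1.62908202e+00  1.18706053e+00]
```

Call:
play_rows:
  steps:
    - [[24,-35,0,0,0,0],[48,-70,0,0,0,0],[72,-105,0,0,0,0],[95,-140,0,0,0,0],[95,-140,30,0,0,0],[95,-140,60,0,0,0],[95,-140,90,0,0,0],[95,-140,120,0,0,0],[95,-140,150,0,0,0],[95,-140,178,0,0,0],[95,-140,178,0,0,0]]

```text
time: 2.35
tool_pos: [0.6312, -0.0493, 0.0994]
tool_rot: [-0.001, 0.999, -0.038, -0.007]
contact_force: [-0.8, -0.1, -0.8]
gripper_width: -0.002
grasp_force: 0.0
```

```bash
python3 - <<'E'
from h import *
where()
E
```

```text
t 2.35 stopframe [32.6 -2.  99.4] F [-0.8 -0.1 -0.8] Fb [-0.8 -0.1]
```

Call:
play_rows:
  steps:
    - [[-10,0,0,0,0,0],[-17,0,0,0,0,0],[-22,0,0,0,0,0],[-27,0,0,0,0,0],[-32,0,0,0,0,0],[-37,0,0,0,0,0],[-42,0,0,0,0,0],[-47,0,0,0,0,0],[-50,0,0,0,0,0],[-50,0,0,0,0,0],[-50,0,-20,0,0,0],[-50,0,-50,0,0,0]]

```text
time: 3.35
tool_pos: [0.5839, -0.0461, 0.1542]
tool_rot: [-0.001, 0.999, -0.038, -0.004]
contact_force: [1.3, 0.5, -0.4]
gripper_width: 0.007
grasp_force: 0.0
```

Call:
play_rows:
  steps:
    - [[-20,10,-40,0,0,0],[-40,50,-80,0,0,0],[-60,90,-80,0,0,0],[-80,130,-80,0,0,0],[-100,160,-80,0,0,0],[-120,180,-80,0,0,0],[-145,200,-80,0,0,0],[-165,220,-80,0,0,0],[-165,220,-80,0,0,0]]
  claw: 0

```text
time: 4.1
tool_pos: [0.4025, -0.2562, 0.2382]
tool_rot: [0.001, 0.999, -0.041, -0.0]
contact_force: [0.5, 0.3, 0.1]
gripper_width: 0.501
grasp_force: 0.0
```

```bash
python3 - <<'E'
from h import *
where()
im,W=cloud("side"); cv2.imwrite("pics/side1.png",cv2.resize(im[150:270,130:290],(800,600),interpolation=cv2.INTER_CUBIC))
im,W=cloud("top"); np.save("top1.npy",W); cv2.imwrite("pics/top1raw.png",im)
cv2.imwrite("pics/top1.png",cv2.resize(im[100:220,150:360],None,fx=3.8,fy=3.8,interpolation=cv2.INTER_CUBIC))
E
```

```text
t 4.1 stopframe [-179.8 -225.5  238.2] F [0.5 0.3 0.1] Fb [0.5 0.3]
```

View pics/side1.png

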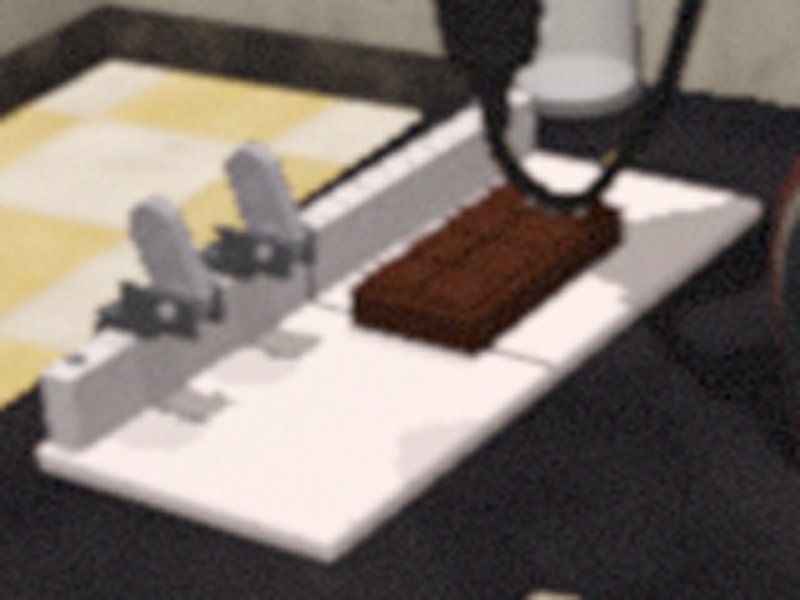

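View pics/top1.png

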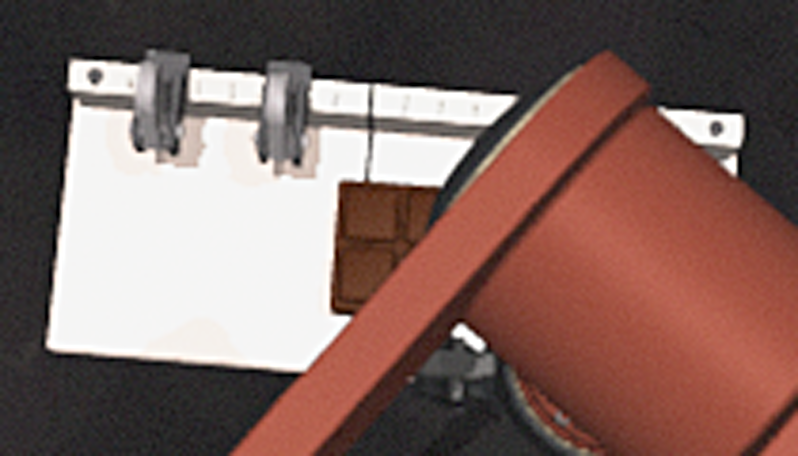

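The flag at (160,250) in the side crop is still up, so the push was too short. I'll repeat it with a longer stroke and a pause at the end.

```bash
python3 - <<'E'
from h import *
goal(38,0,240,0)
E
```

```text
row [ 214.8 -223.8   -1.7] [-0.   -0.04 -0.18] world [ 0.637 -0.048  0.24 ]
```

Call:
play_rows:
  steps:
    - [[27,-28,0,0,0,0],[54,-56,0,0,0,0],[81,-84,0,0,0,0],[108,-112,0,0,0,0],[135,-140,0,0,0,0],[162,-168,0,0,0,0],[189,-196,0,0,0,0],[218,-223,0,0,0,0],[218,-223,30,0,0,0],[218,-223,60,0,0,0],[218,-223,90,0,0,0],[218,-223,90,0,0,0]]
  claw: -1

```text
time: 5.2
tool_pos: [0.6357, -0.0447, 0.1393]
tool_rot: [-0.001, 0.999, -0.037, -0.007]
contact_force: [-1.3, 0.4, -1.3]
gripper_width: 0.006
grasp_force: 0.0
```

Call:
play_rows:
  steps:
    - [[0,0,20,0,0,0],[0,0,40,0,0,0],[0,0,45,0,0,0],[0,0,45,0,0,0]]

```text
time: 5.53
tool_pos: [0.6391, -0.0467, 0.102]
tool_rot: [-0.0, 0.999, -0.038, -0.001]
contact_force: [0.8, -0.4, -0.4]
gripper_width: -0.003
grasp_force: 0.0
```

```bash
python3 - <<'E'
from h import *
where()
im,W=cloud("side"); cv2.imwrite("pics/side2.png",cv2.resize(im[150:270,130:290],(800,600),interpolation=cv2.INTER_CUBIC))
E
```

```text
t 5.53 stopframe [ 40.3   1.2 102. ] F [ 0.8 -0.4 -0.4] Fb [ 0.8 -0.4]
```

View pics/side2.png

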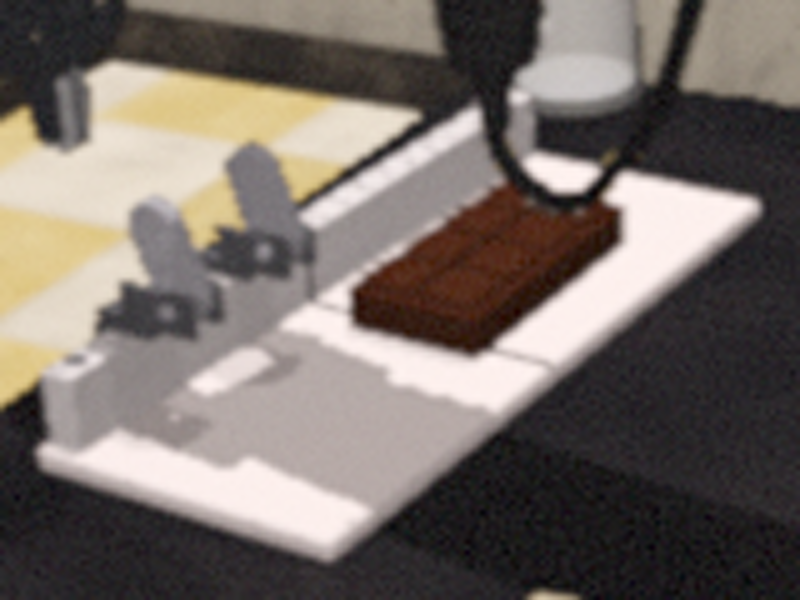

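The fingers at (65,130) are behind the raised far flag at (155,245), about level with its top. The push can start.

Call:
play_rows:
  steps:
    - [[-12,0,0,0,0,0],[-24,0,0,0,0,0],[-32,0,0,0,0,0],[-39,0,0,0,0,0],[-46,0,0,0,0,0],[-53,0,0,0,0,0],[-60,0,0,0,0,0],[-67,0,0,0,0,0],[-74,0,0,0,0,0],[-81,0,0,0,0,0],[-88,0,0,0,0,0],[-88,0,0,0,0,0]]

```text
time: 6.58
tool_pos: [0.5508, -0.0407, 0.1028]
tool_rot: [-0.0, 0.999, -0.038, -0.0]
contact_force: [0.7, 0.9, 0.0]
gripper_width: 0.001
grasp_force: 0.0
```

Call:
play_rows:
  steps:
    - [[0,0,0,0,0,0],[0,0,0,0,0,0],[0,0,0,0,0,0],[0,0,0,0,0,0]]

```text
time: 6.92
tool_pos: [0.5523, -0.041, 0.1031]
tool_rot: [-0.0, 0.999, -0.038, 0.0]
contact_force: [-0.7, -0.6, 0.8]
gripper_width: 0.003
grasp_force: 0.0
```

```bash
python3 - <<'E'
from h import *
where()
im,W=cloud("side"); cv2.imwrite("pics/side3.png",cv2.resize(im[150:270,130:290],(800,600),interpolation=cv2.INTER_CUBIC))
goal(-170,-257,240,0)
E
```

```text
t 6.92 stopframe [-46.7   0.4 103.1] F [-0.7 -0.6  0.8] Fb [-0.6 -0.7]
row [-123.1  257.5 -136.9] [-0.   -0.01 -0.05] world [ 0.41  -0.288  0.24 ]
```

View pics/side3.png

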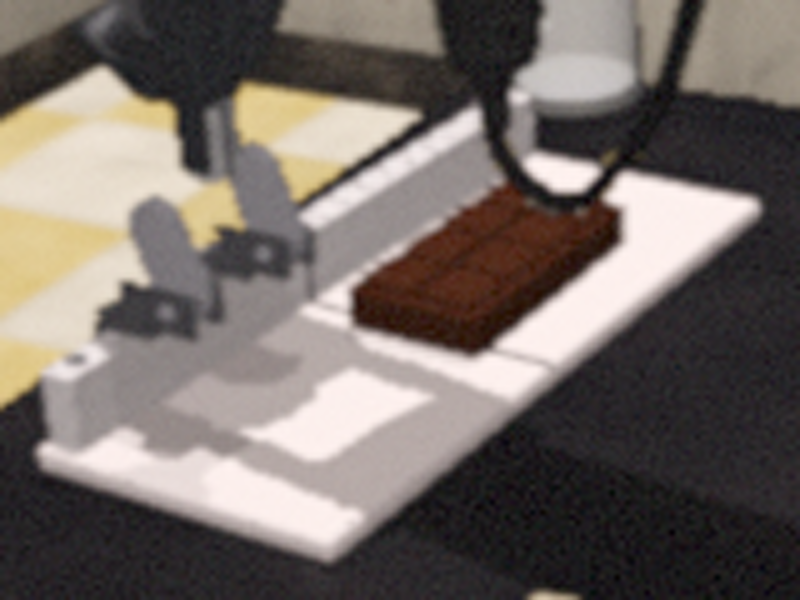

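The finger tip at (205,175) appears above and beyond the flag top at (155,200), so it did not touch. I'll check the depth there.

```bash
python3 - <<'E'
from h import *
np.set_printoptions(precision=1,suppress=True)
for n in("side","top"):
    im,W=cloud(n); Q=np.c_[((W.reshape(-1,3)-OS)@np.c_[xb,yb])*1000,W[...,2].ravel()*1000].reshape(384,512,3)
    if n=="side":
        for u,v in [(171,183),(168,178),(175,178),(171,176),(161,192),(162,198),(182,182),(184,190)]: print(n,u,v,Q[v,u],im[v,u])
    else:
        m=(Q[...,2]>84)&(abs(Q[...,0])<150)&(abs(Q[...,1]+60)<140)
        h,e=np.histogram(Q[m][:,2],bins=range(80,400,20)); print(h)
E
```

```text
side 171 183 [-54.4  10.7 149.7] [59 60 62]
side 168 178 [-47.4  10.8 160.4] [37 38 38]
side 175 178 [-60.2   2.4 159.7] [87 85 88]
side 171 176 [-54.4   8.2 165.5] [76 78 76]
side 161 192 [-16.2   5.  117.4] [122 119 125]
side 162 198 [-18.6   6.7 103.5] [118 117 121]
side 182 182 [-23.1 -62.8 117.4] [126 122 127]
side 184 190 [-24.8 -65.2  95.7] [123 117 123]
[ 33  64  29  16   8  53  55 240  72  38  31  23  14  48  62]
```

```bash
python3 - <<'E'
from h import *
np.set_printoptions(precision=3,suppress=True)
def tip(W,c,r=.06):
    m=np.linalg.norm(W[...,:2]-c[:2],axis=-1)<r; m&=(W[...,2]>.13)
    P=W[m]; z0=np.sort(P[:,2])[5]; L=P[P[:,2]<z0+.015]; return len(P),z0,L.mean(0),L.min(0),L.max(0)
print("init",tip(np.load("side.npy"),np.array([.24,-.576])))
s=manip.state(); print(s["tool_pos"],s["joint_pos"])
im,W=cloud("side"); print("now",tip(W,s["tool_pos"]))
E
```

```text
init (1771, np.float64(0.24635498002461403), array([ 0.235, -0.564,  0.253]), array([ 0.21 , -0.621,  0.245]), array([ 0.268, -0.52 ,  0.261]))
[ 0.552 -0.041  0.103] [-0.208 -0.041  1.866  0.     1.316  1.439]
now (3620, np.float64(0.14040181267174578), array([ 0.545, -0.035,  0.148]), array([ 0.538, -0.054,  0.14 ]), array([ 0.56 , -0.026,  0.155]))
```

The camera shows the finger end about 40 mm above the reported TCP, so both pushes passed over the flag. I'll go back behind it, come down 42 mm further and push.

Call:
play_rows:
  steps:
    - [[20,0,-8,0,0,0],[40,0,-8,0,0,0],[60,0,-8,0,0,0],[80,0,-8,0,0,0],[86,0,0,0,0,0],[86,0,15,0,0,0],[86,0,30,0,0,0],[86,0,38,0,0,0],[86,0,38,0,0,0]]

```text
time: 7.87
tool_pos: [0.6339, -0.0468, 0.0602]
tool_rot: [-0.001, 0.999, -0.038, -0.004]
contact_force: [-0.6, -0.3, -0.7]
gripper_width: 0.002
grasp_force: 0.0
```

Call:
play_rows:
  steps:
    - [[-12,0,0,0,0,0],[-20,0,0,0,0,0],[-26,0,0,0,0,0],[-31,0,0,0,0,0],[-36,0,0,0,0,0],[-41,0,0,0,0,0],[-46,0,0,0,0,0],[-51,0,0,0,0,0],[-56,0,0,0,0,0],[-61,0,0,0,0,0],[-64,0,0,0,0,0],[-64,0,0,0,0,0]]

```text
time: 8.87
tool_pos: [0.5733, -0.0425, 0.0648]
tool_rot: [-0.0, 0.999, -0.038, -0.0]
contact_force: [0.2, 0.1, -0.0]
gripper_width: -0.001
grasp_force: 0.0
```

```bash
python3 - <<'E'
from h import *
np.set_printoptions(precision=1,suppress=True)
where()
im,W=cloud("side"); Q=np.c_[((W.reshape(-1,3)-OS)@np.c_[xb,yb])*1000,W[...,2].ravel()*1000]
for a,b in((84,130),(14,56)):
  for c in (0,-70.5):
    m=(Q[:,2]>a)&(Q[:,2]<b)&(abs(Q[:,1]-c-2)<8)&(Q[:,0]>-90)&(Q[:,0]<-6 if a<50 else Q[:,0]<30); P=Q[m]
    print(a,c,len(P), P.mean(0) if len(P) else '', P.min(0) if len(P) else '')
E
```

```text
t 8.87 stopframe [-25.7   0.4  64.8] F [ 0.2  0.1 -0. ] Fb [0.2 0.1]
84 0 81 [-35.4   3.6 113.4] [-40.7  -5.3  84. ]
84 -70.5 184 [-19.6 -65.9 102.5] [-39.1 -76.3  84. ]
14 0 64 [-56.3   5.4  48.4] [-79.3  -3.2  14. ]
14 -70.5 6 [-55.2 -67.   20.9] [-88.7 -74.3  14.2]
```

Call:
play_rows:
  steps:
    - [[0,0,-30,0,0,0],[0,0,-60,0,0,0],[0,0,-90,0,0,0],[-15,25,-100,0,0,0],[-35,55,-100,0,0,0],[-55,85,-100,0,0,0],[-75,115,-100,0,0,0],[-100,145,-100,0,0,0],[-125,177,-100,0,0,0],[-140,177,-100,0,0,0],[-140,177,-100,0,0,0]]
  claw: 0

```text
time: 9.83
tool_pos: [0.4189, -0.2097, 0.165]
tool_rot: [0.0, 0.999, -0.04, -0.0]
contact_force: [0.2, -0.1, -0.0]
gripper_width: 0.504
grasp_force: 0.0
```

```bash
python3 - <<'E'
from h import *
np.set_printoptions(precision=1,suppress=True)
where()
im,W=cloud("side"); Q=np.c_[((W.reshape(-1,3)-OS)@np.c_[xb,yb])*1000,W[...,2].ravel()*1000]
cv2.imwrite("pics/side4.png",cv2.resize(im[130:270,110:297],(800,600),interpolation=cv2.INTER_CUBIC))
m=(Q[:,2]>100)&(np.linalg.norm(Q[:,:2]-[-165,-177],axis=1)<60)&(Q[:,2]<260); P=Q[m]; print(np.sort(P[:,2])[[3,10,30]])
E
```

```text
t 9.83 stopframe [-167.  -177.9  165. ] F [ 0.2 -0.1 -0. ] Fb [ 0.2 -0.1]
[203.  204.6 206.9]
```

View pics/side4.png

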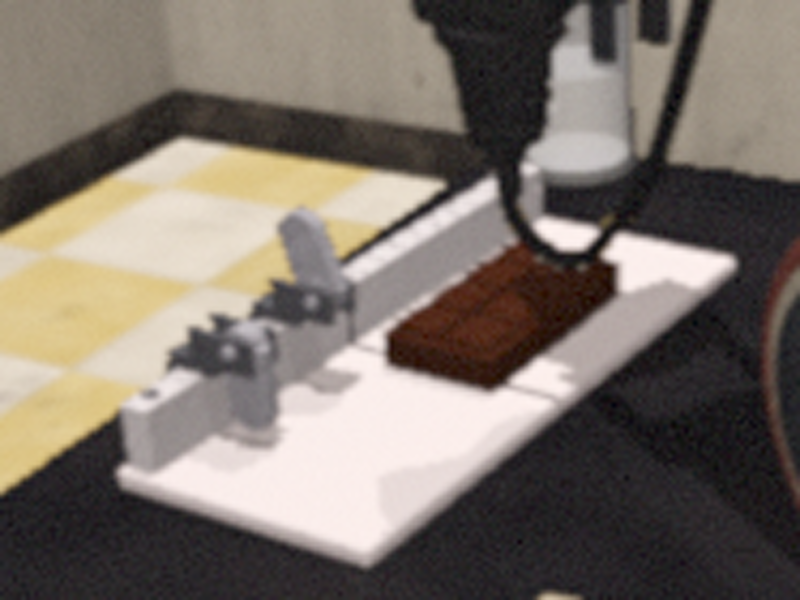

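The far flag now hangs down at (258,390) and the near flag is still up at (312,245). Next I'll lower the fingers in front of the slab.

Call:
play_rows:
  steps:
    - [[0,0,35,0,0,0],[0,0,70,0,0,0],[0,0,105,0,0,0],[0,0,135,0,0,0],[0,0,160,0,0,0],[0,0,175,0,0,0],[0,0,182,0,0,0],[0,0,182,0,0,0]]

```text
time: 10.55
tool_pos: [0.4204, -0.2069, -0.0189]
tool_rot: [-0.001, 0.999, -0.037, -0.001]
contact_force: [0.5, 0.6, 0.0]
gripper_width: 0.497
grasp_force: 0.0
```

Call:
play_rows:
  steps:
    - [[10,0,0,0,0,0],[20,0,0,0,0,0],[28,0,0,0,0,0],[34,0,0,0,0,0],[38,0,0,0,0,0],[42,0,0,0,0,0],[46,0,0,0,0,0],[50,0,0,0,0,0],[50,0,0,0,0,0]]

```text
time: 11.3
tool_pos: [0.4707, -0.2122, -0.0171]
tool_rot: [-0.0, 0.999, -0.038, -0.0]
contact_force: [-0.9, -0.9, 1.3]
gripper_width: 0.505
grasp_force: 0.5
```

```bash
python3 - <<'E'
from h import *
where()
im,W=cloud("side"); cv2.imwrite("pics/side5.png",cv2.resize(im[130:270,110:297],(800,600),interpolation=cv2.INTER_CUBIC))
E
```

```text
t 11.3 stopframe [-115.1 -176.5  -17.1] F [-0.9 -0.9  1.3] Fb [-0.8 -0.9]
```

View pics/side5.png

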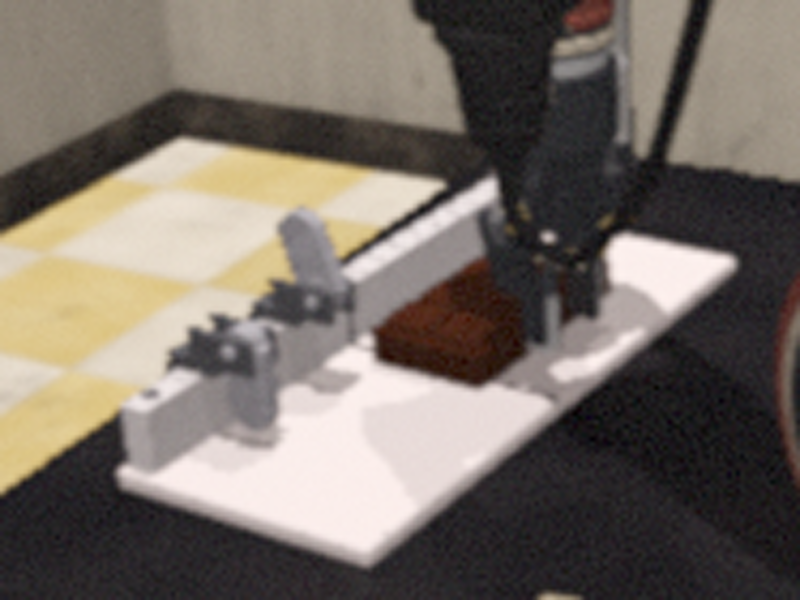

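The slab's near corner moved from (490,385) to about (478,383), with the fingers against its front side. I'll keep pushing toward the fence.

Call:
play_rows:
  steps:
    - [[4,0,0,0,0,0],[8,0,0,0,0,0],[12,0,0,0,0,0],[16,0,0,0,0,0],[19,0,0,0,0,0],[21,0,0,0,0,0]]

```text
time: 11.85
tool_pos: [0.492, -0.2138, -0.0172]
tool_rot: [-0.0, 0.999, -0.038, 0.0]
contact_force: [-2.5, 0.1, 0.2]
gripper_width: 0.498
grasp_force: 1.3
```

Call:
play_rows:
  steps:
    - [[1,0,0,0,0,0],[2,0,0,0,0,0]]

```text
time: 12.02
tool_pos: [0.4937, -0.2139, -0.0172]
tool_rot: [-0.0, 0.999, -0.038, -0.0]
contact_force: [-1.7, 0.8, -0.3]
gripper_width: 0.5
grasp_force: 1.0
```

Call:
play_rows:
  steps:
    - [[1,0,0,0,0,0],[2,0,0,0,0,0]]

```text
time: 12.18
tool_pos: [0.4956, -0.214, -0.0172]
tool_rot: [-0.0, 0.999, -0.038, -0.0]
contact_force: [-1.3, 0.3, -2.0]
gripper_width: 0.501
grasp_force: 0.7
```

```bash
python3 - <<'E'
from h import *
where()
E
```

```text
t 12.18 stopframe [ -90.1 -176.5  -17.2] F [-1.3  0.3 -2. ] Fb [-1.3  0.2]
```

Call:
play_rows:
  steps:
    - [[1,0,0,0,0,0],[2,0,0,0,0,0],[2,0,0,0,0,0]]

```text
time: 12.43
tool_pos: [0.4962, -0.214, -0.0172]
tool_rot: [-0.0, 0.999, -0.038, -0.002]
contact_force: [-7.6, 1.2, 3.1]
gripper_width: 0.5
grasp_force: 3.7
```

Call:
play_rows:
  steps:
    - [[1,0,0,0,0,0],[2,0,0,0,0,0],[2,0,0,0,0,0]]

```text
time: 12.68
tool_pos: [0.496, -0.2139, -0.0171]
tool_rot: [-0.001, 0.999, -0.038, -0.005]
contact_force: [-16.6, 1.4, 10.5]
gripper_width: 0.5
grasp_force: 7.8
```

Call:
play_rows:
  steps:
    - [[1,0,0,0,0,0],[1,0,0,0,0,0]]

```text
time: 12.85
tool_pos: [0.4959, -0.2139, -0.0171]
tool_rot: [-0.001, 0.999, -0.038, -0.006]
contact_force: [-19.7, 2.6, 13.7]
gripper_width: 0.498
grasp_force: 9.8
```

Call:
play_rows:
  steps:
    - [[-10,0,0,0,0,0],[-30,0,0,0,0,0],[-45,0,-10,0,0,0],[-45,0,-40,0,0,0],[-45,0,-80,0,0,0],[-45,0,-120,0,0,0],[-45,0,-120,0,0,0]]
  claw: -0.4

```text
time: 13.43
tool_pos: [0.4617, -0.2147, 0.1134]
tool_rot: [0.005, 0.999, -0.038, 0.008]
contact_force: [1.4, -1.0, 1.4]
gripper_width: 0.3
grasp_force: 0.0
```

```bash
python3 - <<'E'
from h import *
where(); print(manip.state()["joint_pos"].round(2)); goal(-41,-295,105,90); goal(-41,-295,105,-90)
E
```

```text
t 13.43 stopframe [-123.9 -179.7  113.4] F [ 1.4 -1.   1.4] Fb [ 1.5 -0.9]
[-0.58 -0.18  1.97  0.    1.33  1.07]
row [ 82.8 115.1  10.8] [  1.15  -0.37 -90.05] world [ 0.536 -0.336  0.105]
row [ 82.8 115.1  10.8] [-0.37 -1.15 89.95] world [ 0.536 -0.336  0.105]
```

Call:
play_rows:
  steps:
    - [[10,12,0,0,0,-7.5],[18,22,0,0,0,-15],[26,32,0,0,0,-22.5],[34,42,0,0,0,-30],[42,52,0,0,0,-37.5],[50,62,0,0,0,-45],[58,72,0,0,0,-52.5],[66,84,0,0,0,-60],[74,96,0,0,0,-67.5],[82,115,0,0,0,-75],[82,115,0,0,0,-82.5],[82,115,0,0,0,-90]]

```text
time: 14.43
tool_pos: [0.5299, -0.3335, 0.1035]
tool_rot: [0.001, 0.756, 0.655, 0.001]
contact_force: [1.0, -0.2, 0.5]
gripper_width: 0.302
grasp_force: 0.0
```

Call:
play_rows:
  steps:
    - [[0,0,0,0,0,-6],[0,0,0,0,0,-6]]

```text
time: 14.6
tool_pos: [0.5295, -0.3325, 0.1034]
tool_rot: [0.001, 0.721, 0.692, 0.0]
contact_force: [-0.2, -0.3, -0.1]
gripper_width: 0.3
grasp_force: 0.0
```

```bash
python3 - <<'E'
from h import *
where(); print(manip.state()["joint_pos"].round(2)); goal(-41,-295,-18,90)
E
```

```text
t 14.6 stopframe [ -47.4 -292.1  103.4] F [-0.2 -0.3 -0.1] Fb [-0.1 -0.4]
[-0.68  0.12  1.7   0.    1.32 -0.64]
row [ -3.1   6.  121.4] [0.12 0.05 1.98] world [ 0.536 -0.336 -0.018]
```

Call:
play_rows:
  steps:
    - [[0,6,30,0,0,2],[0,6,60,0,0,2],[0,6,85,0,0,2],[0,6,105,0,0,2],[0,6,117,0,0,2],[0,6,121,0,0,2],[0,6,121,0,0,2]]

```text
time: 15.18
tool_pos: [0.5345, -0.332, -0.0187]
tool_rot: [-0.0, 0.734, 0.679, -0.0]
contact_force: [-0.6, 0.2, -0.1]
gripper_width: 0.3
grasp_force: 0.0
```

```bash
python3 - <<'E'
from h import *
where(); goal(-41,-295,-18,90)
im,W=cloud("top"); cv2.imwrite("pics/top2.png",cv2.resize(im[100:220,150:360],None,fx=3.8,fy=3.8,interpolation=cv2.INTER_CUBIC))
E
```

```text
t 15.18 stopframe [ -42.5 -291.1  -18.7] F [-0.6  0.2 -0.1] Fb [-0.6  0.1]
row [-3.9  1.5 -0.7] [-0.04 -0.04 -0.17] world [ 0.536 -0.336 -0.018]
```

View pics/top2.png

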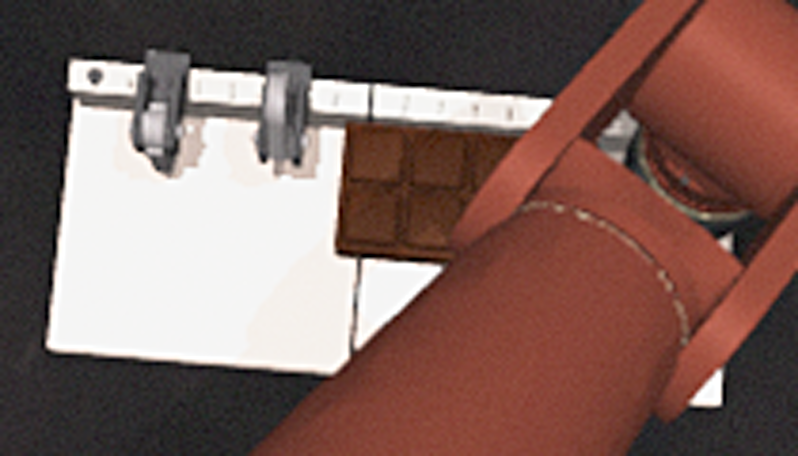

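The slab lies along the fence with its +y end at x≈345 px, the far flag is down at (158,135) and the near flag is up. Next I'll push from the rear.

Call:
play_rows:
  steps:
    - [[8,0,0,0,0,0],[16,0,0,0,0,0],[23,0,0,0,0,0],[27,0,0,0,0,0],[31,0,0,0,0,0],[35,0,0,0,0,0],[40,0,0,0,0,0],[45,0,0,0,0,0],[50,0,0,0,0,0],[55,0,0,0,0,0],[60,0,0,0,0,0],[60,0,0,0,0,0]]

```text
time: 16.23
tool_pos: [0.5399, -0.2721, -0.0174]
tool_rot: [0.001, 0.734, 0.679, 0.0]
contact_force: [-0.2, -2.5, 2.4]
gripper_width: 0.299
grasp_force: 1.2
```

```bash
python3 - <<'E'
from h import *
where(); goal(-41,-185,-18,90)
im,W=cloud("top"); cv2.imwrite("pics/top3.png",im)
m=(im.max(-1)<140)&(im[...,2].astype(int)>im[...,0]+12)
Q=((W-OS)@np.c_[xb,yb]*1000); z=W[...,2]*1000
m&=(z>36)&(z<46)&(Q[...,0]>-100)&(Q[...,0]<6)&(Q[...,1]>-200)
for a in range(-80,0,10):
    k=m&(Q[...,0]>a)&(Q[...,0]<a+10); print(a,k.sum(),Q[k][:,1].max().round(1) if k.any() else '',end='; ')
for a in range(-140,-20,15):
    k=m&(Q[...,1]>a)&(Q[...,1]<a+15)
    if k.any(): print(a,Q[k][:,0].min().round(1),Q[k][:,0].max().round(1))
E
```

```text
t 16.23 stopframe [ -41.6 -231.   -17.4] F [-0.2 -2.5  2.4] Fb [-0.  -2.5]
row [46.   0.5  0.6] [ 0.07  0.02 -0.09] world [ 0.544 -0.226 -0.018]
-80 24 -72.2; -70 44 -73.2; -60 51 -72.4; -50 53 -73.7; -40 63 -75.4; -30 78 -81.3; -20 117 -82.6; -10 78 27.2; -140 -1.4 0.0
-125 -27.8 -0.3
-110 -62.4 -0.6
-95 -77.8 -1.9
-80 -78.1 -33.7
-35 0.3 0.3
```

Call:
play_rows:
  steps:
    - [[5,0,0,0,0,0],[10,0,0,0,0,0],[15,0,0,0,0,0],[20,0,0,0,0,0],[25,0,0,0,0,0],[30,0,0,0,0,0],[35,0,0,0,0,0],[40,0,0,0,0,0],[45,0,0,0,0,0],[49,0,0,0,0,0],[52,0,0,0,0,0],[54,0,0,0,0,0]]

```text
time: 17.28
tool_pos: [0.5438, -0.2183, -0.0176]
tool_rot: [0.0, 0.734, 0.679, -0.0]
contact_force: [-0.7, -4.7, 4.3]
gripper_width: 0.303
grasp_force: 2.7
```

Call:
play_rows:
  steps:
    - [[1,0,0,0,0,0],[2,0,0,0,0,0],[3,0,0,0,0,0],[4,0,0,0,0,0]]

```text
time: 17.62
tool_pos: [0.5441, -0.2147, -0.0177]
tool_rot: [0.0, 0.734, 0.679, -0.0]
contact_force: [0.3, -5.6, 3.3]
gripper_width: 0.3
grasp_force: 2.7
```

Call:
play_rows:
  steps:
    - [[0.7,0,0,0,0,0],[1.4,0,0,0,0,0],[2,0,0,0,0,0]]

```text
time: 17.87
tool_pos: [0.5442, -0.2127, -0.0177]
tool_rot: [0.0, 0.734, 0.679, -0.0]
contact_force: [-0.4, -5.6, 4.8]
gripper_width: 0.299
grasp_force: 2.7
```

Call:
play_rows:
  steps:
    - [[0.7,0,0,0,0,0],[1.4,0,0,0,0,0],[2,0,0,0,0,0]]

```text
time: 18.12
tool_pos: [0.5444, -0.2107, -0.0177]
tool_rot: [0.0, 0.734, 0.679, -0.0]
contact_force: [0.3, -5.0, 4.8]
gripper_width: 0.302
grasp_force: 2.7
```

```bash
python3 - <<'E'
from h import *
where()
E
```

```text
t 18.12 stopframe [ -41.8 -169.5  -17.7] F [ 0.3 -5.   4.8] Fb [ 0.7 -4.9]
```

Call:
play_rows:
  steps:
    - [[0.7,0,0,0,0,0],[1.4,0,0,0,0,0],[2,0,0,0,0,0]]

```text
time: 18.37
tool_pos: [0.5445, -0.2087, -0.0177]
tool_rot: [0.0, 0.734, 0.679, -0.0]
contact_force: [-1.2, -5.3, 5.1]
gripper_width: 0.3
grasp_force: 2.7
```

Call:
play_rows:
  steps:
    - [[0.5,0,0,0,0,0],[1,0,0,0,0,0],[1.5,0,0,0,0,0]]

```text
time: 18.62
tool_pos: [0.5447, -0.2072, -0.0177]
tool_rot: [0.0, 0.734, 0.679, -0.0]
contact_force: [-0.7, -5.3, 4.3]
gripper_width: 0.3
grasp_force: 2.7
```

Call:
play_rows:
  steps:
    - [[0.5,0,0,0,0,0],[1,0,0,0,0,0],[1,0,0,0,0,0]]

```text
time: 18.87
tool_pos: [0.5447, -0.2062, -0.0176]
tool_rot: [0.0, 0.734, 0.679, -0.0]
contact_force: [-0.0, -5.6, 4.2]
gripper_width: 0.303
grasp_force: 2.6
```

Call:
play_rows:
  steps:
    - [[0.5,0,0,0,0,0],[1,0,0,0,0,0],[1.5,0,0,0,0,0]]

```text
time: 19.12
tool_pos: [0.5448, -0.2055, -0.0176]
tool_rot: [0.001, 0.734, 0.679, -0.001]
contact_force: [-0.9, -9.0, 4.2]
gripper_width: 0.299
grasp_force: 4.5
```

Call:
play_rows:
  steps:
    - [[0.5,0,0,0,0,0],[1,0,0,0,0,0],[1.5,0,0,0,0,0]]

```text
time: 19.37
tool_pos: [0.5448, -0.2055, -0.0176]
tool_rot: [0.002, 0.734, 0.679, -0.002]
contact_force: [-1.4, -13.3, 2.5]
gripper_width: 0.303
grasp_force: 6.8
```

```bash
python3 - <<'E'
from h import *
where()
im,W=cloud("top"); 
m=(im.max(-1)<140)&(im[...,2].astype(int)>im[...,0]+12)
Q=((W-OS)@np.c_[xb,yb]*1000); z=W[...,2]*1000
m&=(z>36)&(z<46)&(Q[...,0]>-100)&(Q[...,0]<6)&(Q[...,1]>-200)
for a in range(-80,0,10):
    k=m&(Q[...,0]>a)&(Q[...,0]<a+10); print(a,k.sum(),Q[k][:,1].max().round(1) if k.any() else '',end='; ')
print()
for a in range(-150,10,15):
    k=m&(Q[...,1]>a)&(Q[...,1]<a+15)
    if k.any(): print(a,Q[k][:,0].min().round(1),Q[k][:,0].max().round(1))
E
```

```text
t 19.37 stopframe [ -41.7 -164.3  -17.6] F [ -1.4 -13.3   2.5] Fb [ -0.4 -13.3]
-80 1 -5.7; -70 3 -4.9; -60 10 -5.9; -50 27 -5.5; -40 67 -6.0; -30 100 -8.2; -20 98 -11.4; -10 66 24.7; 
-150 -49.6 -49.6
-135 -47.0 -8.6
-120 -39.2 -2.9
-105 -34.5 -0.2
-90 -28.2 -13.4
-45 -10.0 -0.2
-30 -40.6 -3.3
-15 -72.7 -1.7
```

Call:
play_rows:
  steps:
    - [[-2,0,0,0,0,0],[-10,0,0,0,0,0],[-30,0,0,0,0,0],[-45,0,-10,0,0,0],[-50,0,-50,0,0,0],[-55,0,-90,0,0,0],[-70,35,-110,0,0,0],[-100,60,-110,0,0,0],[-130,85,-110,0,0,0],[-160,110,-110,0,0,0],[-160,110,-110,0,0,0]]

```text
time: 20.33
tool_pos: [0.6436, -0.3757, 0.0898]
tool_rot: [-0.0, 0.735, 0.678, 0.0]
contact_force: [-0.6, 0.5, 0.3]
gripper_width: 0.299
grasp_force: 0.0
```

```bash
python3 - <<'E'
from h import *
where()
im,W=cloud("top"); cv2.imwrite("pics/top4.png",cv2.resize(im[100:220,150:360],None,fx=3.8,fy=3.8,interpolation=cv2.INTER_CUBIC))
m=(im.max(-1)<140)&(im[...,2].astype(int)>im[...,0]+12)
Q=((W-OS)@np.c_[xb,yb]*1000); z=W[...,2]*1000
m&=(z>36)&(z<46)&(Q[...,0]>-100)&(Q[...,0]<6)&(Q[...,1]>-200)
L=[]
for a in range(-165,10,15):
    k=m&(Q[...,1]>a)&(Q[...,1]<a+15)
    if k.sum()>20: print(a,np.percentile(Q[k][:,0],[.5,99.5]).round(1))
for a in range(-80,0,10):
    k=m&(Q[...,0]>a)&(Q[...,0]<a+10); print(a,Q[k][:,1].max().round(1) if k.any() else '',Q[k][:,1].min().round(1),end='; ')
E
```

```text
t 20.33 stopframe [  69.6 -326.5   89.8] F [-0.6  0.5  0.3] Fb [-0.6  0.4]
-135 [-27.8  -0.8]
-120 [-50.9  -1. ]
-105 [-66.6  -3. ]
-90 [-76.1  -4.4]
-75 [-77.4 -30.4]
-60 [-77.9  -2.9]
-45 [-77.2  -2.8]
-30 [-75.8  -1.5]
-15 [-76.8  -2.9]
-80 -6.0 -89.9; -70 -5.0 -97.8; -60 -5.8 -106.0; -50 -5.4 -109.8; -40 -6.6 -119.6; -30 -10.2 -127.8; -20 -11.1 -135.7; -10 -9.9 -139.7;
```

View pics/top4.png

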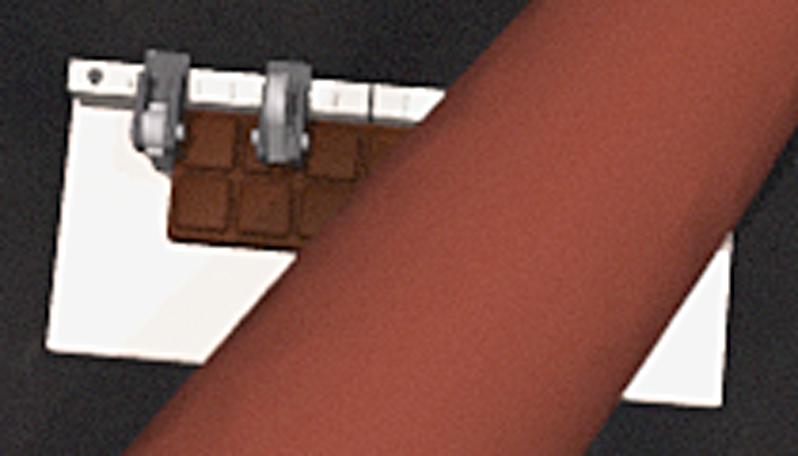

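The slab's end now meets the lowered flag at about (172,180), and its side runs along the fence. I'll move the arm clear to check alignment along the full length.

Call:
play_rows:
  steps:
    - [[0,0,-30,0,0,0],[0,0,-60,0,0,0],[0,-35,-90,0,0,0],[0,-70,-110,0,0,0],[-10,-105,-120,0,0,0],[-25,-140,-120,0,0,0],[-40,-170,-120,0,0,0],[-60,-200,-120,0,0,0],[-80,-230,-120,0,0,0],[-100,-260,-120,0,0,0],[-120,-290,-120,0,0,0],[-120,-290,-120,0,0,0]]

```text
time: 21.38
tool_pos: [0.3388, -0.4694, 0.2119]
tool_rot: [-0.001, 0.736, 0.677, -0.001]
contact_force: [0.6, -0.4, -0.8]
gripper_width: 0.303
grasp_force: 0.0
```

```bash
python3 - <<'E'
from h import *
where()
im,W=cloud("top")
m=(im.max(-1)<140)&(im[...,2].astype(int)>im[...,0]+12)
Q=((W-OS)@np.c_[xb,yb]*1000); z=W[...,2]*1000
m&=(z>36)&(z<46)&(Q[...,0]>-100)&(Q[...,0]<6)&(Q[...,1]>-200)
A=[];F=[]
f=(abs(z-52)<3)&(im.min(-1)>90)&(Q[...,0]>-6)&(Q[...,0]<30)
for a in range(-150,-10,10):
    k=m&(Q[...,1]>a)&(Q[...,1]<a+10)
    if k.sum()>20: A.append((a+5,*np.percentile(Q[k][:,0],[.5,99.5])))
for a in range(-230,40,10):
    k=f&(Q[...,1]>a)&(Q[...,1]<a+10)
    if k.sum()>8: F.append((a+5,np.percentile(Q[k][:,0],97)))
A=np.array(A);F=np.array(F); print(A.round(1)); print("front slope",np.polyfit(A[:,0],A[:,1],1),"fence back",np.polyfit(F[:,0],F[:,1],1))
E
```

```text
t 21.38 stopframe [-227.2 -442.9  211.9] F [ 0.6 -0.4 -0.8] Fb [ 0.6 -0.4]
[[-145.   -79.1   -2.4]
 [-135.   -76.2   -0.2]
 [-125.   -77.4   -3.9]
 [-115.   -77.3   -1.1]
 [-105.   -76.3   -2.8]
 [ -95.   -77.4   -3.6]
 [ -85.   -77.4   -4.3]
 [ -75.   -75.5  -31.1]
 [ -65.   -76.9  -31.9]
 [ -55.   -77.8   -4.6]
 [ -45.   -76.4   -2.8]
 [ -35.   -76.7   -2.1]
 [ -25.   -77.9   -2.5]
 [ -15.   -75.1   -1.4]]
front slope [ 9.16671612e-03 -7.62244416e+01] fence back [2.48546361e-03 1.66792711e+01]
```

```bash
python3 -c "
from h import *
print(order.job_done())"
```

```text
the job is handed in; nothing more can be done
None
```

I handed the job in at about 21 s; no verdict came back. By the last camera check the far flag is down with the slab's end against it, the slab lies along the fence within about 0.01 rad, the near flag is up, and the cup and bottle were not touched.

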